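# Start a T-handle bolt in a frame boss by backing it to the thread drop

### The job

The T-handle bolt standing in the boss of the aluminium frame has not caught its thread yet: turn it backward (counter-clockwise seen from above) until you feel it drop into the thread, then turn it forward (clockwise) one full turn, so that it is started but not screwed down. Finish with the fingers gripping the bolt's T bar, holding it there at rest; the program ends while holding. Leave the breaker, the terminal strip and the parts pot where they are.

Things in the scene. Friction and masses are not known exactly. Their poses are not given: they have to be found in the camera images.
- bolt_bar (a point): Centre of the bolt's dark steel T bar: 64 mm long (this point's x axis), 14 mm wide (y), 18 mm high (z up), across the top of an upright 18 mm threaded shank standing in the boss. Backward = counter-clockwise from above = its yaw grows. Centre's height above boss_top: 47 mm at the start, about 37 mm after the drop, about 27 mm one turn later.
- bolt: The loose steel bolt (0.17 to 0.34 kg), origin on its axis 62 mm below bolt_bar. 0.8 to 2.0 rad backward from the start it drops 10 mm by its own weight if the fingers let it slide: keep them loosely astride the bar (2 to 4 mm play) or press lightly down. A stop ends backward turning about 0.7 rad later. Forward before the drop it jams within 1.6 rad. It cannot be lifted out.
- boss_top (a point): Centre of the flat top of the steel boss, on its axis, z up; boss 52 mm across, 65 mm tall from the table, fixed. Its thread sinks the dropped bolt 10 mm per forward turn, nearly free, with 2 mm up-down and 0.8 mm side play (bar leans a few degrees), to a stop about 1.5 turns after the drop.
- frame: The fixed aluminium profile frame that carries the boss: a rectangle 200 mm (x) by 300 mm (y), 40 mm high, on a flat blue mat. Origin on the table, on the boss's axis. Nothing on it is higher than the boss except the bolt.
- breaker: Bystander, loose: white two-pole circuit breaker, 36 mm by 85 mm, 71 mm tall; origin at the centre of its underside. Leave alone.
- terminals: Bystander, loose: grey terminal strip, 60 mm by 45 mm, 42 mm tall; origin at the centre of its underside. Leave alone.
- pot: Bystander, loose: empty grey plastic parts pot, 70 mm across, 45 mm tall; origin at the centre of its underside. Leave alone.
Not all that is in view belongs to the job. What is shaped like the bolt but blue is not meant.

How it is judged:
By the outcome, as a careful person would: the job done as asked, in the order asked, and still so for the second after the job is handed in, while the arm keeps its last pose, push and grip.
It also fails if it takes over 72 s, if anything falls off the work surface, if the arm or the gripper's body presses on something with over 40 N, if the wrist force passes 120 N, or if a joint passes its speed limit or range.

### The arm

A 6-joint arm with a two-finger parallel gripper is mounted at the origin on the work surface. World frame = base frame: x ahead of the robot, y to its left, z up, the work surface at z = 0. Lengths are in mm, angles in degrees, forces in N, time in s.
With the tool pointing down it reaches from about 425 to 950 mm from the base axis. Payload 14.7 kg.
Tool frame: the origin (TCP) lies at the very end of the fingers, on their centre line; the grasp point (between the pads) lies ctrl.grip_point_offset behind it (ctrl.grip_point_offset is the distance from the TCP to the grasp point, in mm); y points along the fingers, z is the direction in which the jaws open and shut, and the axes are right-handed (so a half turn about y gives the same grasp; the last joint's range is limited). The gripper opens to 85 mm and grips with 20 to 120 N. Pads are 22 mm wide; open, the fingers measure 114 mm over their backs; the gripper's body (76 mm by 85 mm) begins 54 mm behind the grasp point. The pads swing forward as they close: fully open they stand 13 mm farther back than shut.
Start: joints at [63.793, 27.513, 91.461, -0, 61.026, -2.67], TCP at [259.549, 595.925, 231.297] pointing down, gripper open.
Joint ranges: [-157.49, 157.49], [-46.99, 117.5], [13.45, 153.17], [-89.5, 269.5], [5.16, 153.95], [-167.48, 167.48]. Speed limits (degrees/s): [108.29, 108.29, 136.94, 172.46, 172.46, 172.46].

### API

Orientations are given as [roll, pitch, yaw] about the fixed x, y, z axes, in that order (R = Rz(yaw) Ry(pitch) Rx(roll)).
In Python, from cell import ctrl gives the robot as it stands. The module is installed in compiled form; this text tells all that it offers.
- The arm moves only by the shell command python3 -m crank 'ROWS' [FORCE]. ROWS is text: rows parted by semicolons, each of 7 numbers parted by spaces: the shift along the tool's x, y, z in mm, then the turn, a rotation vector about the tool's x, y, z in rad, then the closure in counts, from 0 (fully open) to 255 (shut). In form: x y z wx wy wz hand; .... A call has 1 to 20 rows; each row is the pose to reach, as a shift and turn from the pose commanded when the call began, along the tool's axes at that moment; what a row does not reach only later rows make up. A row lasts 1/10 s, in which the tool goes at most 50 mm and 8.59 degrees, less where a joint would pass 70% of its speed; a pose out of reach is approached as far as the arm can. A call with a gripper value outside its range is refused whole. The fingers move at their own pace and stop on an object; FORCE is the grip in N (left out, the last holds). Time passes only in rows, so rows that repeat a pose let the fingers close. It gives the time, the measured TCP pose, the force and the opening at its end, in the units of the state.
- ctrl.sense(): the state, without advancing time (a new reading comes with each control period).
- ctrl.read_camera(name): name is "scene" or "top" or "wrist"; returns a dict with "image" (400x640x3 uint8, blue, green, red), "fx", "fy", "cx", "cy" (pixels), "cam_to_world" (4x4, takes a point from camera to world coordinates). Camera axes: x right, y up, looking along -z (the intrinsics and any distortion apply to the point x, -y, -z); pixel columns grow to the right and rows downward; lengths in mm; the calibration is good to about 2 mm. A picture is of the moment at which its call begins. There is no depth.
- ctrl.finish_job(): hands the job in, once; it reports no verdict.
The state is a dict: "time": time; "joint_positions": joint angles; "qd": joint speeds; "joint_efforts": joint torques, N m; "eef_pos": TCP position; "eef_rot": TCP orientation; "wrist_force": force on the tool from outside, world axes, zero at the start; "ft_torque": the same for the moment, N m; "opening": opening from 0.0 (shut) to 1.0 (fully open).
Only numpy, scipy, OpenCV 4.12 (cv2) and the standard library are available. Lean on these libraries where they do the work, as an engineer would, in place of code of your own. Each camera call takes 0.05 s, during which the arm holds its last target.

## Working session

There is one attempt and no reset: what is moved stays moved. The work goes in short steps, Python scripts to look and compute and a shell command to move; the robot and the scene stay as the last step left them, time stands still between calls to the robot, and variables do not carry over. Pictures are saved under pics/ and viewed, and the job is handed in when it is done.

```bash
mkdir -p pics; ls; python3 - <<'E'
from cell import ctrl
import cv2
s=ctrl.sense()
print(s, ctrl.grip_point_offset)
for n in ["scene","top","wrist"]:
    d=ctrl.read_camera(n); cv2.imwrite(f"pics/{n}0.png",d["image"]); print(n,{k:v for k,v in d.items() if k!="image"})
E
```

```text
pics
{'time': 0.0, 'joint_positions': array([ 6.37919417e+01,  2.75496487e+01,  9.14959660e+01, -4.47728106e-04,
        6.10259320e+01, -2.67124051e+00]), 'qd': array([-0.01333424, -0.12675154, -0.01946698, -0.0076609 , -0.02684596,
        0.01828523]), 'joint_efforts': array([-2.33903529e-05, -9.50658417e+01, -4.30166388e+01, -1.43612560e-04,
        1.24939723e-02, -3.55216127e-05]), 'eef_pos': array([259.37373486, 595.5333399 , 230.66031888]), 'eef_rot': array([-9.00714873e+01,  2.94344582e-03, -2.35366025e+01]), 'wrist_force': array([ 0.00191689, -0.26901195,  0.09384931]), 'ft_torque': array([0.03498323, 0.02034841, 0.00019211]), 'opening': 1.0002922047197362} 18.700000000000003
scene {'fx': 371.4751202633608, 'fy': 371.4751202633608, 'cx': 316.3996400406759, 'cy': 193.43457161278923, 'cam_to_world': array([[ 6.08895730e-01, -6.57227226e-01,  4.44182805e-01,
         8.93631399e+02],
       [ 7.93234794e-01,  5.07972877e-01, -3.35770932e-01,
        -2.05395290e+02],
       [-4.95501921e-03,  5.56790742e-01,  8.30638018e-01,
         7.93761768e+02],
       [ 0.00000000e+00,  
[... 292 characters left out ...]
, -2.84844233e-03,  4.51357534e-02,
         7.86563007e+01],
       [ 4.47159515e-02,  8.71883602e-02,  9.95187758e-01,
         9.86458402e+02],
       [ 0.00000000e+00,  0.00000000e+00,  0.00000000e+00,
         1.00000000e+00]])}
wrist {'fx': 345.8265324532703, 'fy': 345.8265324532703, 'cx': 320.08130860603643, 'cy': 201.42519036155832, 'cam_to_world': array([[ 3.98284711e-01, -8.85257138e-01, -2.40185531e-01,
         1.98039129e+02],
       [ 9.17261690e-01,  3.84236531e-01,  1.04848843e-01,
         6.21984279e+02],
       [-5.30131806e-04, -2.62072677e-01,  9.65047994e-01,
         3.73259823e+02],
       [ 0.00000000e+00,  0.00000000e+00,  0.00000000e+00,
         1.00000000e+00]])}
```

View pics/scene0.png

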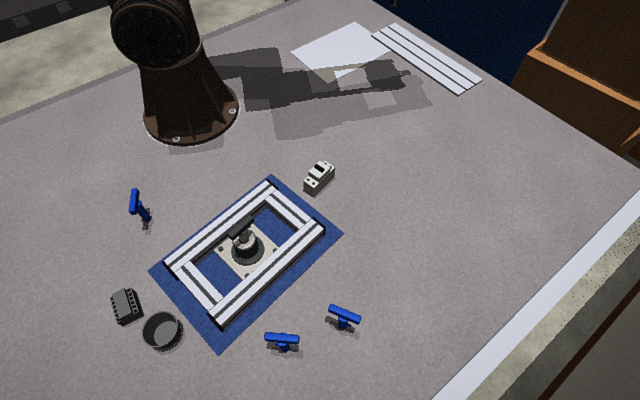

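View pics/top0.png

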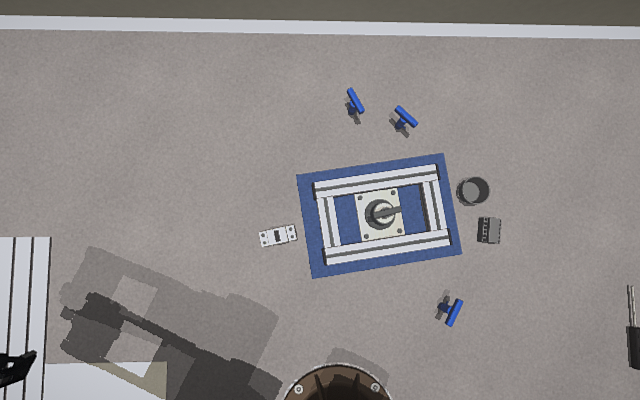

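View pics/wrist0.png

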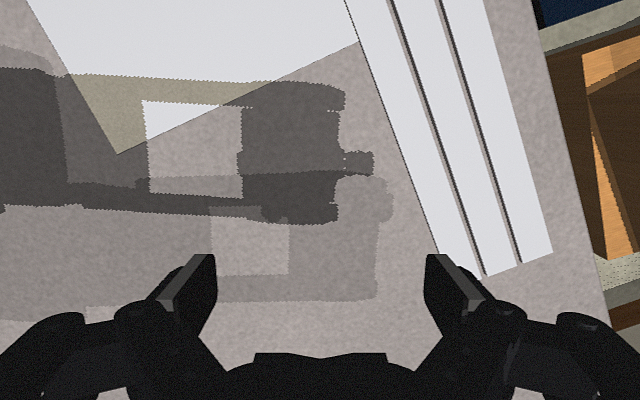

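The bolt stands at about (382,213) in the top view and (243,238) in the scene view. The blue T's are decoys, the breaker is at (278,236) and the pot and terminals are on the right. I'll zoom in next.

```bash
python3 - <<'E'
import cv2,numpy as np
a=cv2.imread("pics/top0.png")[180:250,340:440]; b=cv2.imread("pics/scene0.png")[200:280,190:300]
a=cv2.resize(a,(800,560),interpolation=cv2.INTER_NEAREST);cv2.imwrite("pics/topz.png",a)
b=cv2.resize(b,(770,560),interpolation=cv2.INTER_NEAREST);cv2.imwrite("pics/scenez.png",b)
E
```

```text
(no output)
```

View pics/topz.png

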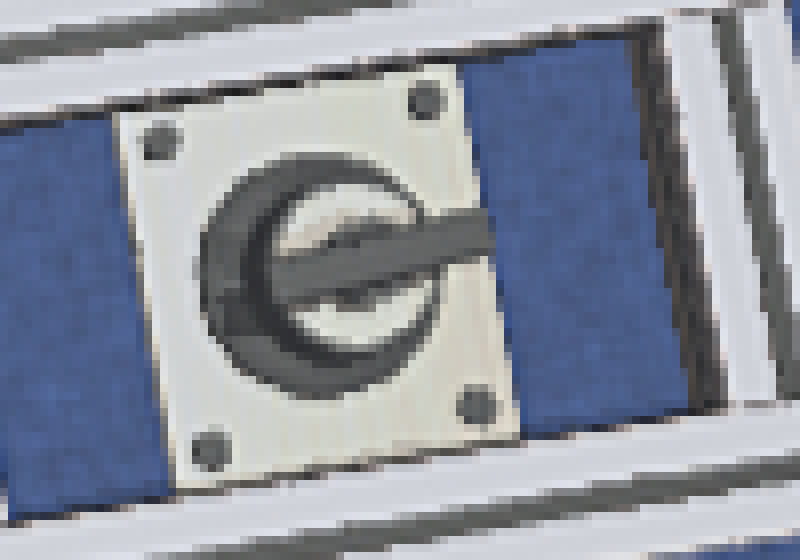

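View pics/scenez.png

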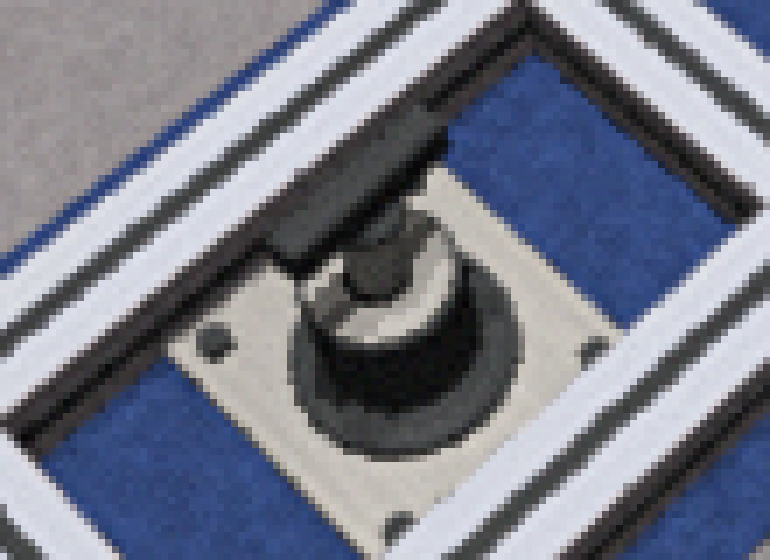

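```bash
cat > h.py <<'E'
import numpy as np
C={"scene":(371.4751,316.39964,193.43457,np.array([[ 6.08895730e-01, -6.57227226e-01,  4.44182805e-01,8.93631399e+02],[ 7.93234794e-01,  5.07972877e-01, -3.35770932e-01,-2.05395290e+02],[-4.95501921e-03,  5.56790742e-01,  8.30638018e-01,7.93761768e+02]])),
"top":(397.8155,320.31135,200.73968,np.array([[-6.77004726e-03,  9.96187772e-01, -8.69717784e-02,4.46969901e+02],[-9.98976802e-01, -2.84844233e-03,  4.51357534e-02,7.86563007e+01],[ 4.47159515e-02,  8.71883602e-02,  9.95187758e-01,9.86458402e+02]]))}
def onplane(n,u,v,z,c=None):
    f,cx,cy,T=c or C[n]
    d=T[:,:3]@np.array([(u-cx)/f,-(v-cy)/f,-1]); o=T[:,3]
    return (o+d*(z-o[2])/d[2])[:2].round(1)
E
python3 - <<'E'
from h import *
t=lambda x,y,z:onplane("top",x/8+339.5,y/8+179.5,z)
s=lambda x,y,z:onplane("scene",x/7+189.5,y/7+199.5,z)
print("boss",t(351,269,65))
print("bolt base flange",t(320,276,40))
print("bar ends top",t(270,280,121),t(492,231,121), t(381,256,121))
print("plate corners",[t(*p,40) for p in [(115,112),(458,65),(520,437),(172,490)]])
print("scene boss",s(383,275,65))
print("scene bar ends (top)",s(282,230,121),s(428,112,121))
E
```

```text
boss [ 498.  -110.5]
bolt base flange [ 497.3 -106.2]
bar ends top [492.  -76.6] [ 505.2 -138.4] [ 498.4 -107.4]
plate corners [array([546.9, -45.1]), array([ 561. , -149.5]), array([ 448.8, -165.6]), array([433.8, -60.6])]
scene boss [ 502.1 -108.3]
scene bar ends (top) [ 501.6 -131.4] [493.7 -76.6]
```

```bash
python3 -m crank '90 0 -80 0 0.15 0 0; 180 0 -160 0 0.3 0 0; 285 0 -253 0 0.45 0 0; 285 0 -253 0 0.6 0 0; 285 0 -253 0 0.75 0 0; 285 0 -253 0 0.95 0 0; 285 0 -253 0 0.95 0 0; 285 0 -253 0 0.95 0 0; 500 0 -550 0 0.95 0 0; 500 0 -550 0 0.95 0 0; 500 0 -550 0 0.95 0 0; 500 0 -550 0 0.95 0 0; 500 0 -550 0 0.95 0 0; 500 0 -550 0 0.95 0 0; 500 0 -550 0 0.95 0 0; 500 0 -550 0 0.95 0 0; 500 0 -550 0 0.95 0 0; 500 0 -550 0 0.95 0 0; 500 0 -550 0 0.95 0 0; 500 0 -550 0 0.95 0 0'
python3 - <<'E'
from cell import ctrl
import cv2
s=ctrl.sense(); print(s['time'],s['eef_pos'],s['eef_rot'],s['joint_positions'])
d=ctrl.read_camera("wrist"); cv2.imwrite("pics/wrist1.png",d["image"]); print(d['cam_to_world'])
d=ctrl.read_camera("top"); cv2.imwrite("pics/top1.png",d["image"])
E
```

```text
time: 2.15
eef_pos: [498.1, -106.7, 231.3]
eef_rot: [-90.0, 0.0, -77.9]
wrist_force: [0.4, -0.5, -0.0]
opening: 0.997
2.15 [ 498.12923396 -106.69370169  231.33832577] [-9.00062709e+01  1.09884034e-02 -7.78742746e+01] [-1.55043201e+01  1.62998692e+01  1.09645102e+02  8.43170764e-03
  5.40656811e+01 -2.76349949e+01]
[[ 9.77442736e-01 -2.03673131e-01 -5.58833928e-02  4.83409595e+02]
 [ 2.11199255e-01  9.43547165e-01  2.55173710e-01 -4.22591953e+01]
 [ 7.56588354e-04 -2.61220220e-01  9.65278936e-01  3.73875344e+02]
 [ 0.00000000e+00  0.00000000e+00  0.00000000e+00  1.00000000e+00]]
```

View pics/wrist1.png

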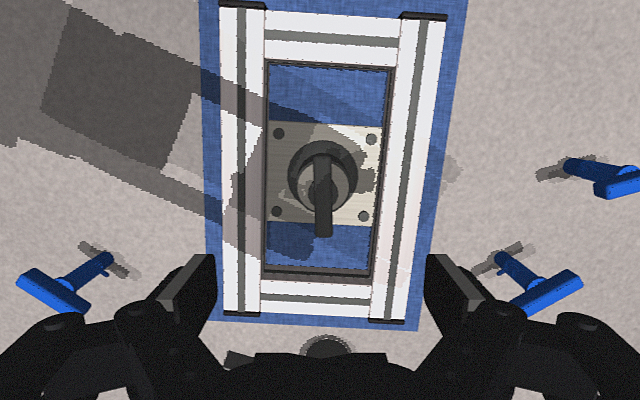

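```bash
python3 - <<'E'
import cv2,numpy as np
a=cv2.imread("pics/wrist1.png")[130:245,270:380]
a=cv2.resize(a,None,fx=5,fy=5,interpolation=cv2.INTER_NEAREST);a=np.clip(a*1.6,0,255).astype('uint8');cv2.imwrite("pics/wz1.png",a)
a=cv2.imread("pics/top1.png");cv2.imwrite("pics/tz1.png",cv2.resize(a[130:270,290:480],None,fx=4,fy=4))
E
```

```text
(no output)
```

View pics/wz1.png

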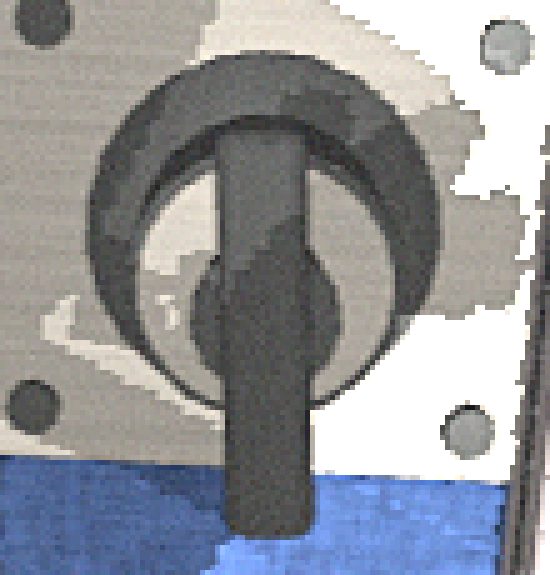

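View pics/tz1.png

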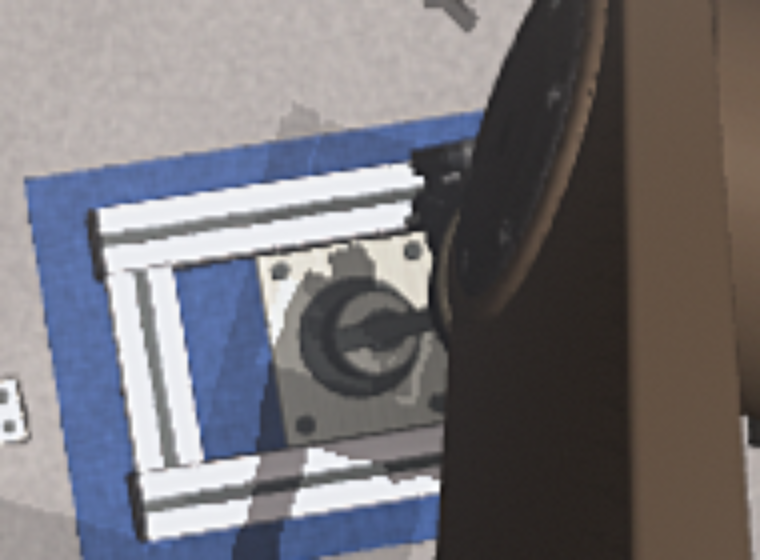

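```bash
python3 - <<'E'
from h import *
T=np.array([[ 9.77442736e-01,-2.03673131e-01,-5.58833928e-02,4.83409595e+02],[ 2.11199255e-01,9.43547165e-01,2.55173710e-01,-4.22591953e+01],[7.56588354e-04,-2.61220220e-01,9.65278936e-01,3.73875344e+02]])
c=(345.8265,320.0813,201.4252,T)
w=lambda x,y,z:onplane(0,x/5+269.5,y/5+129.5,z,c)
a=w(261.5,131,121);b=w(269,538,121);print(a,b,(a+b)/2,np.linalg.norm(b-a),np.degrees(np.arctan2(*(a-b)[::-1])))
print("boss",w(265,285,65),w(136,285,65),w(396,285,65), w(265,410,65),"shank left/right",w(190,320,100),w(340,320,100))
print("flange",w(265,225,40))
E
```

```text
[492. -75.] [ 506.6 -136.7] [ 499.3  -105.85] 63.40386423554955 103.3129610319364
boss [ 500.5 -109.6] [ 477.4 -114.6] [ 523.9 -104.6] [ 505.6 -132.9] shank left/right [ 487.8 -110.3] [ 511.7 -105.1]
flange [ 499.3 -103.3]
```

```bash
python3 -m crank '0 30 1 0 -0.017 0 120; 0 60 1 0 -0.017 0 120; 0 90 1 0 -0.017 0 120; 0 110 1 0 -0.017 0 120; 0 126 1 0 -0.017 0 150; 0 126 1 0 -0.017 0 180; 0 126 1 0 -0.017 0 190; 0 126 1 0 -0.017 0 190; 0 126 1 0 -0.017 0 190' 20
cat > look.py <<'E'
import sys
from cell import ctrl
import cv2,numpy as np
n=sys.argv[1]
s=ctrl.sense(); print(s['time'],s['eef_pos'].round(2),s['eef_rot'].round(2),'q6',s['joint_positions'][5].round(1),s['wrist_force'].round(2),s['ft_torque'].round(3),s['opening'])
w=ctrl.read_camera("wrist")["image"]; t=ctrl.read_camera("scene")["image"]
cv2.imwrite(f"pics/w_{n}.png",w)
w2=cv2.resize(w[120:340,180:480],(545,400),interpolation=cv2.INTER_CUBIC)
t2=cv2.resize(t[190:290,180:312],(528,400),interpolation=cv2.INTER_CUBIC)
o=np.clip(np.hstack([w2[:,60:480],t2[:,80:460]])*1.5,0,255).astype('uint8')
cv2.imwrite(f"pics/{n}.png",o)
E
python3 look.py a1
```

```text
time: 3.15
eef_pos: [499.9, -107.8, 106.2]
eef_rot: [-89.9, -0.0, -77.0]
wrist_force: [0.6, -1.0, 0.2]
opening: 0.257
3.15 [ 499.89 -107.83  106.24] [-8.992e+01 -4.000e-02 -7.698e+01] q6 -28.6 [ 0.57 -1.    0.22] [ 0.008  0.013 -0.011] 0.25658220349660643
```

View pics/a1.png

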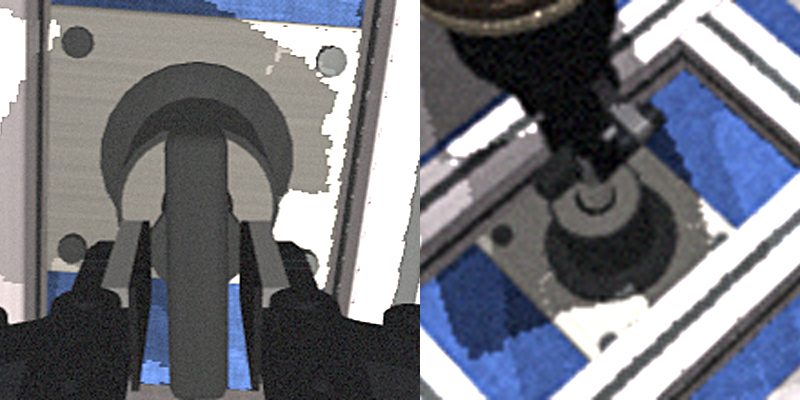

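```bash
python3 -m crank '0 1 0 0 0 0 203; 0 1 0 0 0 0 203; 0 1 0 0 -0.1 0 203; 0 1 0 0 -0.2 0 203; 0 1 0 0 -0.3 0 203; 0 1 0 0 -0.4 0 203; 0 1 0 0 -0.5 0 203; 0 1 0 0 -0.6 0 203; 0 1 0 0 -0.7 0 203; 0 1 0 0 -0.8 0 203; 0 1 0 0 -0.9 0 203;  0 1 0 0 -0.9 0 203; 0 1 0 0 -0.85 0 203; 0 1 0 0 -0.82 0 203;0 1 0 0 -0.82 0 203' 20
python3 look.py a2
```

```text
time: 4.75
eef_pos: [499.2, -107.8, 104.3]
eef_rot: [-90.0, 0.0, -30.1]
wrist_force: [0.4, -0.9, 0.0]
opening: 0.205
4.75 [ 499.23 -107.76  104.28] [-9.000e+01  1.000e-02 -3.015e+01] q6 -75.4 [ 0.36 -0.87  0.04] [-0.05  -0.017 -0.012] 0.20461958165163543
```

View pics/a2.png

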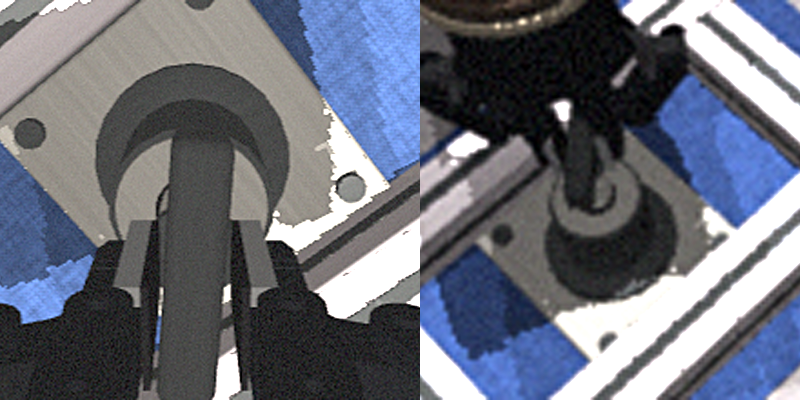

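Not dropped yet: the bar ends are at the same rows as before. I'll continue in smaller steps.

```bash
python3 -m crank '0 0 0 0 -0.1 0 203; 0 0 0 0 -0.2 0 203; 0 0 0 0 -0.3 0 203; 0 0 0 0 -0.38 0 203; 0 0 0 0 -0.38 0 203; 0 0 0 0 -0.3 0 203; 0 0 0 0 -0.3 0 203' 20
python3 look.py a3
```

```text
time: 5.55
eef_pos: [499.2, -107.8, 104.3]
eef_rot: [-90.0, 0.0, -13.0]
wrist_force: [-0.0, 0.3, -0.9]
opening: 0.207
5.55 [ 499.25 -107.76  104.27] [-90.     0.   -13.05] q6 -92.5 [-0.01  0.28 -0.86] [0.002 0.098 0.006] 0.20686484238975175
```

View pics/a3.png

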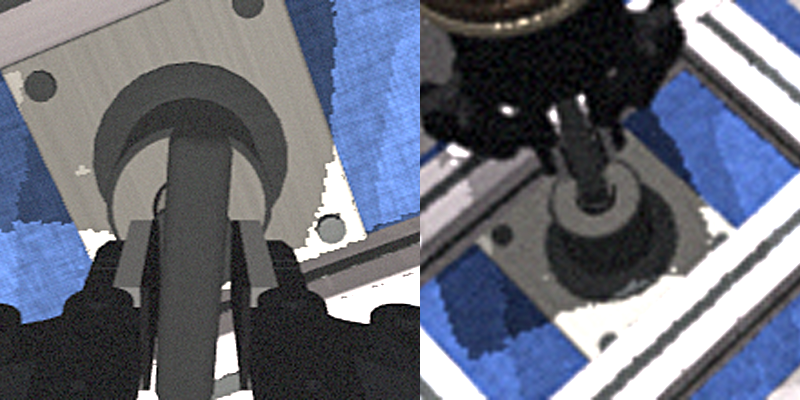

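```bash
python3 -m crank '0 0 0 0 -0.1 0 203; 0 0 0 0 -0.2 0 203; 0 0 0 0 -0.3 0 203; 0 0 0 0 -0.38 0 203; 0 0 0 0 -0.38 0 203; 0 0 0 0 -0.3 0 203; 0 0 0 0 -0.3 0 203' 20
python3 look.py a4
```

```text
time: 6.35
eef_pos: [499.3, -107.8, 104.3]
eef_rot: [-90.0, -0.0, 4.2]
wrist_force: [-0.3, -0.4, 0.1]
opening: 0.203
6.35 [ 499.31 -107.77  104.31] [-90.    -0.     4.17] q6 -109.7 [-0.3  -0.41  0.12] [-0.012  0.034 -0.016] 0.20317779612844492
```

View pics/a4.png

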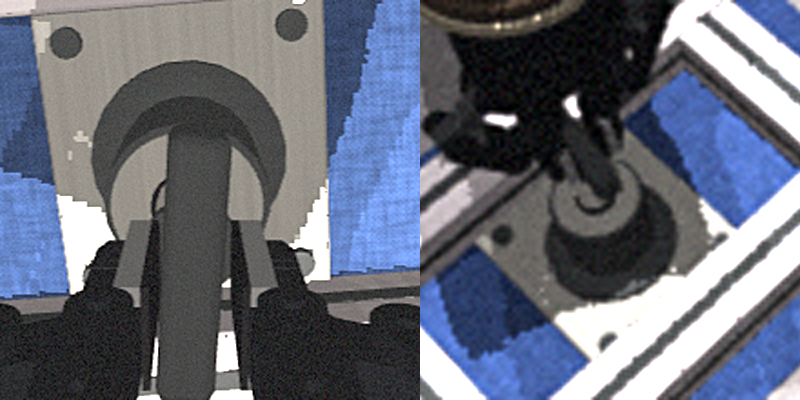

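```bash
python3 -m crank '0 0 0 0 -0.1 0 203; 0 0 0 0 -0.2 0 203; 0 0 0 0 -0.28 0 203; 0 0 0 0 -0.28 0 203; 0 0 0 0 -0.2 0 203; 0 0 0 0 -0.2 0 203' 20
python3 look.py a5
```

```text
time: 7.05
eef_pos: [499.3, -107.8, 104.3]
eef_rot: [-90.0, -0.0, 15.6]
wrist_force: [0.3, 0.2, 0.1]
opening: 0.202
7.05 [ 499.31 -107.77  104.29] [-90.    -0.    15.63] q6 -121.2 [0.25 0.17 0.05] [ 0.01   0.002 -0.009] 0.20234875537167502
```

View pics/a5.png

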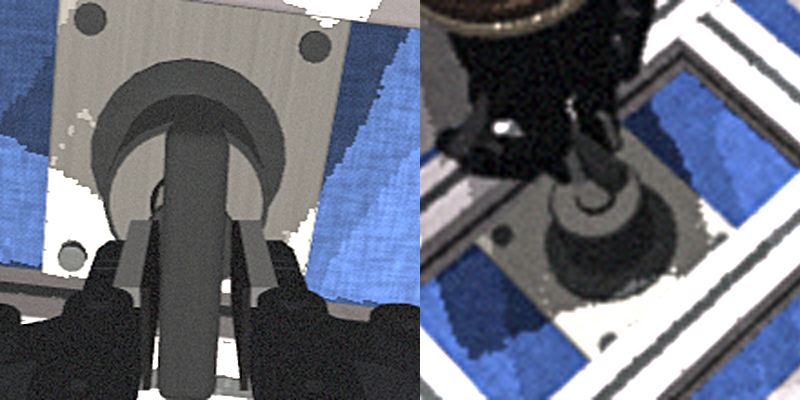

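```bash
python3 -m crank '0 0 0 0 -0.1 0 203; 0 0 0 0 -0.2 0 203; 0 0 0 0 -0.28 0 203; 0 0 0 0 -0.28 0 203; 0 0 0 0 -0.2 0 203; 0 0 0 0 -0.2 0 203' 20
python3 look.py a6
```

```text
time: 7.75
eef_pos: [499.5, -107.8, 104.3]
eef_rot: [-90.0, -0.0, 27.1]
wrist_force: [-0.6, -0.4, -0.7]
opening: 0.204
7.75 [ 499.47 -107.8   104.34] [-9.001e+01 -1.000e-02  2.709e+01] q6 -132.7 [-0.59 -0.39 -0.75] [-0.108 -0.077  0.034] 0.2043013000373843
```

View pics/a6.png

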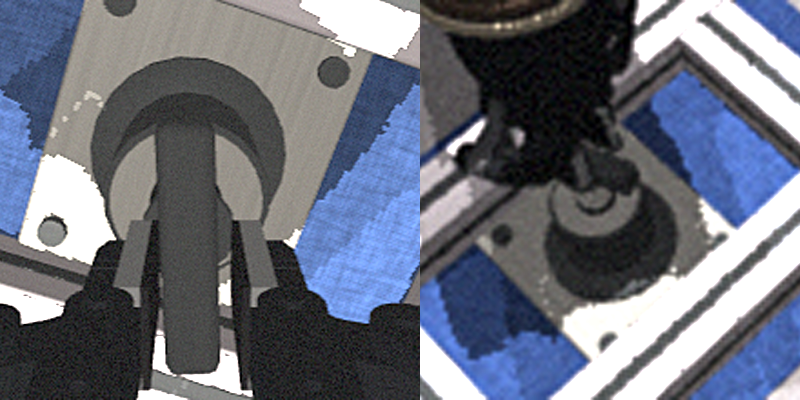

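It has dropped: the far end of the bar moved from row 397 to 373 and the bar looks smaller. I'll follow it down 10 mm and measure its yaw and height.

```bash
python3 -m crank '0 4 0 0 0 0 200; 0 9 0 0 0 0 200; 0 9 0 0 0 0 203; 0 9 0 0 0 0 203' 20
cat > bar.py <<'E'
# measure: bar end midpoints in full wrist-image pixels -> yaw, centre, length for assumed top heights
import sys
from cell import ctrl
from h import *
d=ctrl.read_camera("wrist"); c=(d['fx'],d['cx'],d['cy'],np.array(d['cam_to_world'])[:3])
x0,y0,x1,y1=map(float,sys.argv[1:5])
for z in map(float,sys.argv[5:]):
    P=[onplane(0,(x+60)/1.8167+180-.3,y/1.8182+120-.3,z,c) for x,y in((x0,y0),(x1,y1))]
    print(z,P,(P[0]+P[1])/2,'L',np.linalg.norm(P[0]-P[1]).round(1),'yaw',np.degrees(np.arctan2(*(P[1]-P[0])[::-1])).round(1))
E
python3 look.py a7
```

```text
time: 8.25
eef_pos: [499.2, -107.8, 95.0]
eef_rot: [-90.0, 0.0, 27.3]
wrist_force: [-0.0, -1.0, -0.4]
opening: 0.204
8.25 [ 499.15 -107.77   95.01] [-8.998e+01  2.000e-02  2.729e+01] q6 -132.9 [-0.01 -1.03 -0.36] [-0.195 -0.122 -0.066] 0.20395819819029132
```

View pics/a7.png

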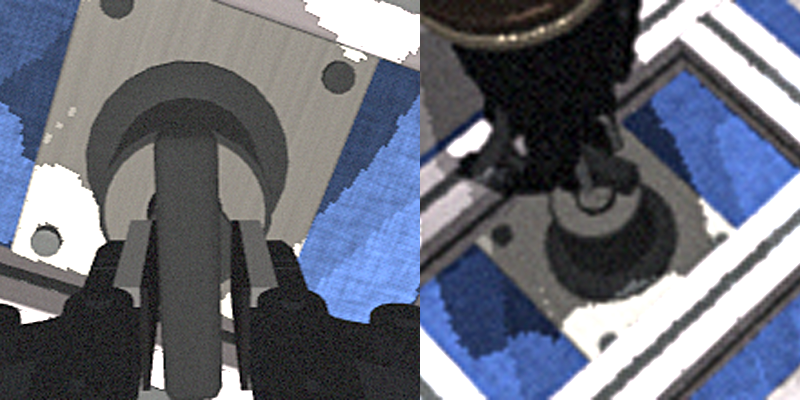

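```bash
python3 bar.py 187 136 192 398 109 111 113 121
```

```text
109.0 [array([ 469.1, -124.9]), array([525.6, -94.5])] [ 497.35 -109.7 ] L 64.2 yaw 28.3
111.0 [array([ 468.6, -125.1]), array([524.3, -95.2])] [ 496.45 -110.15] L 63.2 yaw 28.2
113.0 [array([ 468.1, -125.3]), array([523. , -95.9])] [ 495.55 -110.6 ] L 62.3 yaw 28.2
121.0 [array([ 466.3, -126.1]), array([517.6, -98.6])] [ 491.95 -112.35] L 58.2 yaw 28.2
```

```bash
python3 -m crank '0 0.2 0 0 0.1 0 203; 0 0.3 0 0 0.2 0 203; 0 0.5 0 0 0.3 0 203; 0 0.6 0 0 0.4 0 203; 0 0.8 0 0 0.5 0 203; 0 1.0 0 0 0.6 0 203; 0 1.1 0 0 0.7 0 203; 0 1.3 0 0 0.8 0 203; 0 1.4 0 0 0.9 0 203; 0 1.6 0 0 1.0 0 203; 0 1.8 0 0 1.1 0 203; 0 1.9 0 0 1.2 0 203; 0 2.1 0 0 1.3 0 203; 0 2.2 0 0 1.4 0 203; 0 2.4 0 0 1.5 0 203; 0 2.5 0 0 1.6 0 203; 0 2.7 0 0 1.7 0 203; 0 2.9 0 0 1.8 0 203; 0 3.0 0 0 1.9 0 203; 0 3.2 0 0 2.0 0 203' 20
python3 look.py a8
```

```text
time: 10.4
eef_pos: [499.4, -107.9, 92.3]
eef_rot: [-90.0, -0.0, -87.5]
wrist_force: [0.3, -1.6, 1.0]
opening: 0.202
10.4 [ 499.44 -107.87   92.28] [-8.998e+01 -1.000e-02 -8.753e+01] q6 -18.0 [ 0.26 -1.57  0.98] [-0.25  -0.1    0.002] 0.20198252399489036
```

View pics/a8.png

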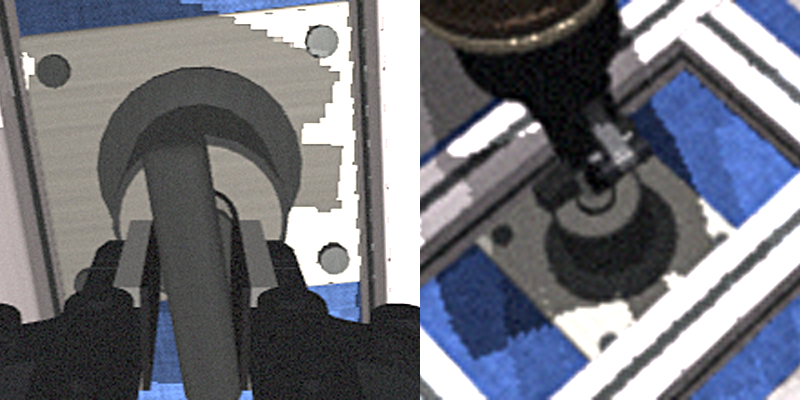

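Bar follows with about 7° lag and sinks with the fingers. I'll continue.

```bash
python3 -m crank '0 0.2 0 0 0.1 0 203; 0 0.3 0 0 0.2 0 203; 0 0.5 0 0 0.3 0 203; 0 0.6 0 0 0.4 0 203; 0 0.8 0 0 0.5 0 203; 0 1.0 0 0 0.6 0 203; 0 1.1 0 0 0.7 0 203; 0 1.3 0 0 0.8 0 203; 0 1.4 0 0 0.9 0 203; 0 1.6 0 0 1.0 0 203; 0 1.8 0 0 1.1 0 203; 0 1.9 0 0 1.2 0 203; 0 2.1 0 0 1.3 0 203; 0 2.2 0 0 1.4 0 203; 0 2.4 0 0 1.5 0 203; 0 2.5 0 0 1.6 0 203; 0 2.7 0 0 1.7 0 203; 0 2.9 0 0 1.8 0 203; 0 3.0 0 0 1.9 0 203; 0 3.2 0 0 2.0 0 203' 20
python3 look.py a9
```

```text
time: 12.5
eef_pos: [499.8, -108.1, 89.1]
eef_rot: [-90.0, 0.1, 158.1]
wrist_force: [1.6, -3.4, 1.1]
opening: 0.203
12.5 [ 499.78 -108.06   89.14] [-9.0000e+01  6.0000e-02  1.5808e+02] q6 96.3 [ 1.56 -3.36  1.12] [-0.604 -0.25   0.043] 0.20348908216597048
```

View pics/a9.png

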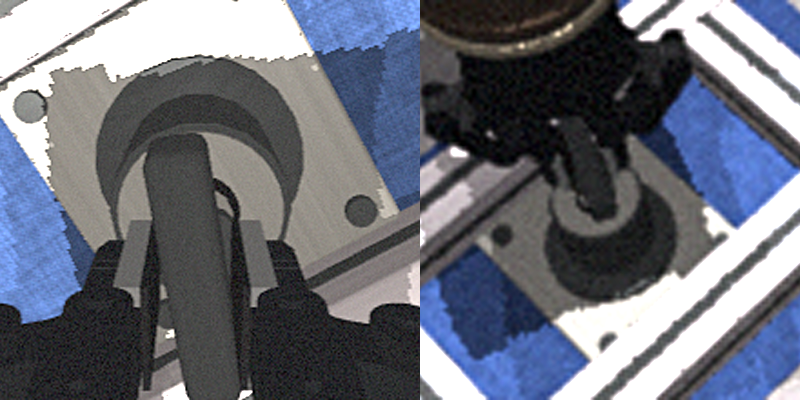

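```bash
python3 -m crank '0 0.2 0 0 0.1 0 203; 0 0.3 0 0 0.2 0 203; 0 0.5 0 0 0.3 0 203; 0 0.6 0 0 0.4 0 203; 0 0.8 0 0 0.5 0 203; 0 1.0 0 0 0.6 0 203; 0 1.1 0 0 0.7 0 203; 0 1.3 0 0 0.8 0 203; 0 1.4 0 0 0.9 0 203; 0 1.6 0 0 1.0 0 203; 0 1.8 0 0 1.1 0 203; 0 1.8 0 0 1.1 0 203' 20
python3 look.py b1
```

```text
time: 13.8
eef_pos: [499.2, -107.7, 87.1]
eef_rot: [-90.0, -0.0, 95.2]
wrist_force: [0.6, 0.1, 0.6]
opening: 0.198
13.8 [ 499.18 -107.67   87.08] [-8.999e+01 -1.000e-02  9.523e+01] q6 159.2 [0.55 0.05 0.62] [-0.048 -0.084  0.019] 0.198469605148923
```

View pics/b1.png

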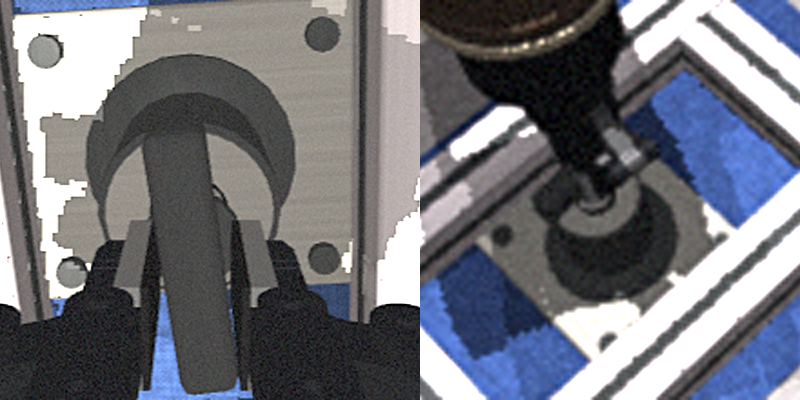

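```bash
python3 bar.py 172 132 210 390 101 103; python3 -m crank '0 0 0 0 0 0 150; 0 0 0 0 0 0 120; 0 0 0 0 0 0 120; 0 0 0 0 0 0 120; 0 -15 0 0 0 0 120; 0 -35 0 0 0 0 120; 0 -35 0 0 0 0 120; 0 -35 0 0 -0.15 0 120; 0 -35 0 0 -0.3 0 120; 0 -35 0 0 -0.45 0 120; 0 -35 0 0 -0.6 0 120; 0 -35 0 0 -0.75 0 120; 0 -35 0 0 -0.9 0 120; 0 -35 0 0 -1.05 0 120; 0 -35 0 0 -1.2 0 120; 0 -35 0 0 -1.35 0 120; 0 -35 0 0 -1.5 0 120; 0 -35 0 0 -1.63 0 120; 0 -35 0 0 -1.63 0 120'
python3 -m crank '0 0 0 0 -0.15 0 120; 0 0 0 0 -0.3 0 120; 0 0 0 0 -0.45 0 120; 0 0 0 0 -0.6 0 120; 0 0 0 0 -0.75 0 120; 0 0 0 0 -0.9 0 120; 0 0 0 0 -1.05 0 120; 0 0 0 0 -1.2 0 120; 0 0 0 0 -1.35 0 120; 0 0 0 0 -1.5 0 120; 0 0 0 0 -1.63 0 120; 0 0 0 0 -1.63 0 120; 0 0 0 0 -1.63 0 120'
python3 look.py b2
```

```text
101.0 [array([ 506.4, -142. ]), array([492.1, -80.3])] [ 499.25 -111.15] L 63.3 yaw 103.0
103.0 [array([ 506.4, -142.5]), array([492.3, -81.8])] [ 499.35 -112.15] L 62.3 yaw 103.1
time: 15.85
eef_pos: [499.0, -107.7, 121.6]
eef_rot: [-90.0, -0.0, -171.4]
wrist_force: [0.2, -0.3, -0.3]
opening: 0.528
time: 17.15
eef_pos: [499.2, -107.7, 121.9]
eef_rot: [-90.0, 0.0, -78.5]
wrist_force: [0.5, -0.6, 0.1]
opening: 0.53
17.15 [ 499.18 -107.74  121.89] [-9.001e+01  1.000e-02 -7.851e+01] q6 -27.1 [ 0.45 -0.6   0.07] [-0.029  0.01  -0.035] 0.5297683209474312
```

View pics/b2.png

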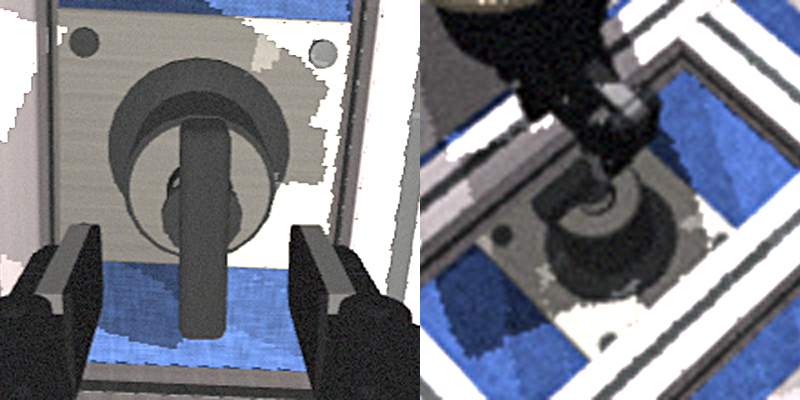

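```bash
python3 bar.py 205 122 203 337 100 102 104 106
```

```text
100.0 [array([495.4, -79. ]), array([ 508.2, -142.7])] [ 501.8  -110.85] L 65.0 yaw -78.6
102.0 [array([495.3, -78.6]), array([ 507.9, -141.5])] [ 501.6  -110.05] L 64.1 yaw -78.7
104.0 [array([495.1, -78.1]), array([ 507.6, -140.3])] [ 501.35 -109.2 ] L 63.4 yaw -78.6
106.0 [array([495. , -77.7]), array([ 507.4, -139.1])] [ 501.2 -108.4] L 62.6 yaw -78.6
```

```bash
python3 -m crank '0 15 0.8 0 0 0 120; 0 30 0.8 0 0 0 130; 0 35 0.8 0 0 0 180; 0 35 0.8 0 0 0 200; 0 35 0.8 0 0 0 203; 0 35 0.8 0 0 0 203; 0 35 0.8 0 0 0 203' 20
python3 look.py b3
```

```text
time: 18.0
eef_pos: [500.4, -107.7, 87.6]
eef_rot: [-90.0, -0.0, -78.2]
wrist_force: [-0.0, -0.2, 0.9]
opening: 0.205
18.0 [ 500.39 -107.69   87.62] [-8.996e+01 -2.000e-02 -7.815e+01] q6 -27.4 [-0.04 -0.21  0.92] [-0.016  0.003 -0.058] 0.20509291463971904
```

View pics/b3.png

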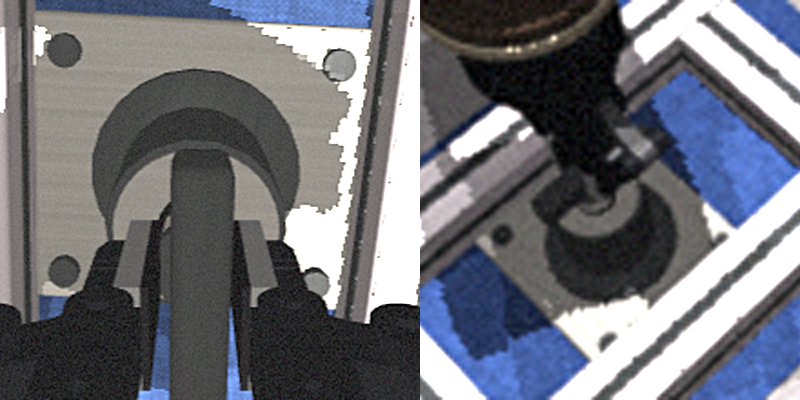

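```bash
python3 -m crank '0 0.2 0 0 0.1 0 203; 0 0.3 0 0 0.2 0 203; 0 0.5 0 0 0.3 0 203; 0 0.6 0 0 0.4 0 203; 0 0.8 0 0 0.5 0 203; 0 1.0 0 0 0.6 0 203; 0 1.1 0 0 0.7 0 203; 0 1.3 0 0 0.8 0 203; 0 1.4 0 0 0.9 0 203; 0 1.6 0 0 1.0 0 203; 0 1.8 0 0 1.1 0 203; 0 1.9 0 0 1.2 0 203; 0 2.0 0 0 1.3 0 203; 0 2.0 0 0 1.4 0 203; 0 2.0 0 0 1.4 0 203; 0 2 0 0 1.28 0 203; 0 2 0 0 1.28 0 203' 20
python3 look.py b4
```

```text
time: 19.8
eef_pos: [500.0, -107.6, 85.2]
eef_rot: [-90.0, -0.0, -151.2]
wrist_force: [1.5, -1.2, -0.2]
opening: 0.203
19.8 [ 499.98 -107.59   85.19] [ -90.     -0.   -151.18] q6 45.6 [ 1.48 -1.18 -0.18] [-0.081 -0.153  0.008] 0.20302356214499115
```

View pics/b4.png

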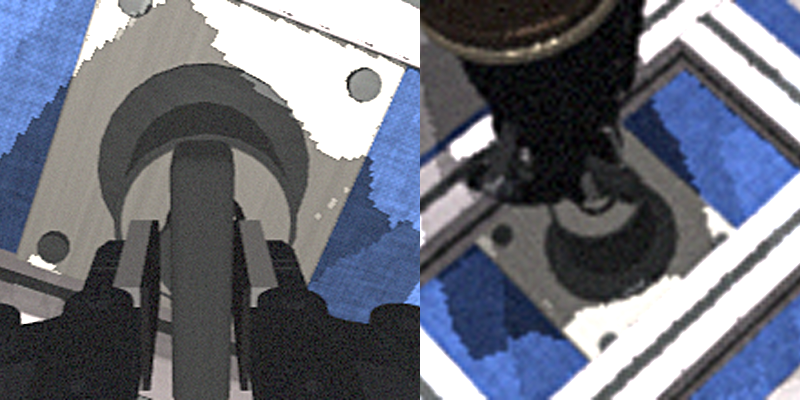

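```bash
python3 -m crank '0 0 0 0 0 0 207; 0 0 0 0 0 0 211; 0 0 0 0 0 0 215; 0 0 0 0 0 0 220; 0 0 0 0 0 0 225; 0 0 0 0 0 0 225; 0 0 0 0 0 0 225; 0 0 0 0 0 0 225; 0 0 0 0 0 0 225; 0 0 0 0 0 0 225' 25
python3 look.py b5
```

```text
time: 20.9
eef_pos: [500.8, -108.1, 85.4]
eef_rot: [-89.9, 0.0, -151.5]
wrist_force: [2.5, -5.7, 1.4]
opening: 0.159
20.9 [ 500.77 -108.13   85.39] [-8.9930e+01  5.0000e-02 -1.5152e+02] q6 46.0 [ 2.54 -5.74  1.37] [-1.164 -0.43  -0.002] 0.1594794553756304
```

View pics/b5.png

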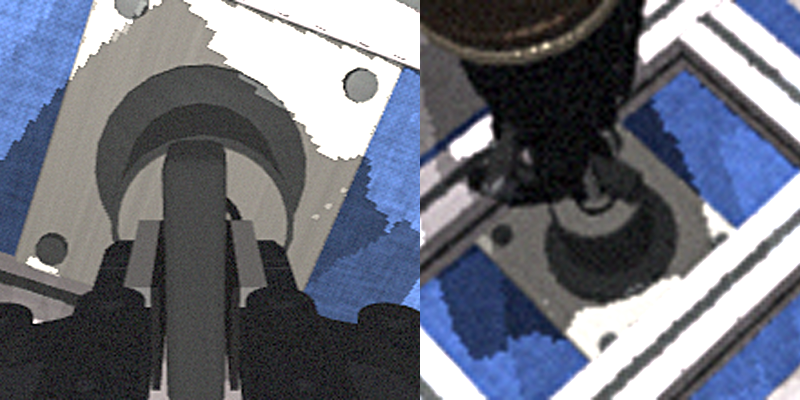

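```bash
python3 -m crank '0 0 0.4 0 0 0 225; 0 0 0.7 0 0 0 225; 0 0 0.7 0 0 0 225; 0 0 0.7 0 0 0 225; 0 0 0.7 0 0 0 225; 0 0 0.7 0 0 0 225; 0 0 0.7 0 0 0 225; 0 0 0.7 0 0 0 225; 0 0 0.7 0 0 0 225; 0 0 0.7 0 0 0 225' 25
python3 look.py b6; python3 - <<'E'
import cv2,numpy as np
w=cv2.imread('pics/w_b6.png')
cv2.imwrite('pics/b6z.png',np.clip(cv2.resize(w[180:390,220:380],None,fx=2.8,fy=2.8,interpolation=cv2.INTER_CUBIC)*2.,0,255).astype('uint8'))
E
```

```text
time: 22.0
eef_pos: [500.7, -108.4, 85.3]
eef_rot: [-90.0, 0.0, -151.5]
wrist_force: [2.4, -4.1, 5.4]
opening: 0.156
22.0 [ 500.74 -108.38   85.32] [-8.9970e+01  3.0000e-02 -1.5149e+02] q6 45.9 [ 2.41 -4.11  5.39] [-0.709 -0.343  0.03 ] 0.15589456450911066
```

View pics/b6z.png

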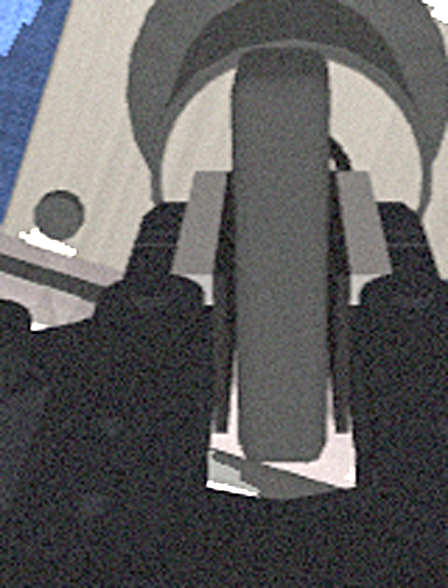

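```bash
python3 - <<'E'
from cell import ctrl
from h import *
d=ctrl.read_camera("wrist"); c=(d['fx'],d['cx'],d['cy'],np.array(d['cam_to_world'])[:3])
for z in (97,99,101,103,105):
    P=[onplane(0,220+x/2.8-.3,180+y/2.8-.3,z,c) for x,y in((281,77),(283,460))]
    print(z,(P[0]+P[1])/2,np.linalg.norm(P[0]-P[1]).round(1),np.degrees(np.arctan2(*(P[1]-P[0])[::-1])).round(1))
s=ctrl.sense();print(s['time'],s['wrist_force'],s['eef_pos'],s['opening'],s['qd'].round(2))
E
```

```text
97 [ 497.4  -110.15] 62.8 -151.1
99 [ 498.35 -109.65] 61.8 -151.1
101 [ 499.25 -109.15] 60.8 -151.2
103 [ 500.2  -108.65] 59.8 -151.1
105 [ 501.1 -108.1] 58.9 -151.2
22.15 [ 1.07900286 -3.41512156  4.97915601] [ 500.73338318 -108.39261144   85.33340081] 0.15772977346833744 [-0.03  0.07  0.04  0.11 -0.01  0.  ]
```

```bash
python3 - <<'E'
from cell import ctrl
import cv2
cv2.imwrite('pics/topF.png',ctrl.read_camera("top")["image"])
s=ctrl.sense();print(s['time'],s['wrist_force'],s['eef_rot'],s['opening'])
E
```

```text
22.2 [ 1.71464651 -3.58947333  5.50994161] [-8.99676058e+01  2.60321598e-02 -1.51494228e+02] 0.15711413080659534
```

View pics/topF.png

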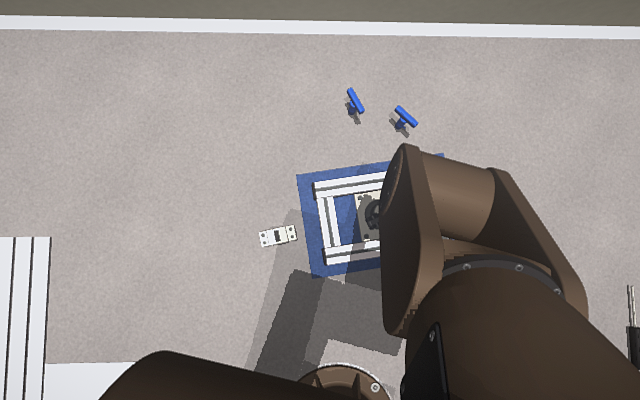

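The breaker is still at (278,236). The pot and terminals are hidden behind the arm, which never came near them. The grip is steady, so I'm handing the job in.

```bash
python3 -c "
from cell import ctrl
print(ctrl.finish_job())"
```

```text
the job is handed in; nothing more can be done
None
```

The bolt was turned backward until it dropped into the thread, then forward one full turn, and the job was handed in at about 22 s with the fingers holding its T bar.

- **Backward turn:** The drop came by about 105° (1.83 rad). I saw it in the wrist camera: the bar's top read about 109–110 mm high, where 111 mm was expected. It happened somewhere in the last 14° or so of that turn.
- **Forward turn:** I turned it with the fingers loose around the bar and regripped once, half a turn on. The bar's measured direction changed by about 359° from its end point after the drop. Counted from the drop itself, the turn is roughly 345–360°.
- **Last checks:**
  - The opening is about 13.3 mm on the 14 mm bar, at a 25 N grip setting.
  - The wrist force is about 7 N and the arm is at rest.
  - The breaker is where it was. The pot and terminal strip were hidden behind the arm in the last picture, but the arm never went near them.
- **Weak check:** The final height is less certain. The last wrist image suggests the bar's top is a few mm lower than the expected 101 mm, because that measurement is only good to about 3 mm. I relied on the turn angle instead; the previous height reading, taken at 287° while regripping, matched the thread.

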